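# Open the sample carousel and index its turntable

## Task

Get the sample carousel ready for loading: tip its loose lid up at the orange grip so that the back edge comes out from under the black keeper, lift the lid off and lay it gently, right way up, wholly on the clear part of the green mat. Then turn the turntable inside by its white vanes until its notch (with the red stripe) faces the yellow pointer on the housing, and let go of everything. Leave the bottle, the jar and the stack of dishes where they stand.

Things in the scene. Friction and masses are not known exactly. Their poses are not given: they have to be found in the camera images.
- well (a point): Centre of the mouth of the carousel's fixed blue round housing (190 mm diameter, 95 mm high), at the height of its flat rim, on the turntable's upright axis. Well below: 136 mm diameter. x points away from the black keeper, y towards the yellow pointer, z up. The turntable's disc (130 mm diameter) has its top 43 mm below the rim.
- keeper (a point): Point on the rim under the fixed black keeper claw (36 mm wide), 78 mm from the axis. Claw's roof: 11 mm above the rim, 6 mm thick, reaching in to 68 mm from the axis, 10 mm over the seated lid's back edge; its post starts at 81.5 mm. A level lid can rise or slide only 5 mm: tip it about 30 deg (grip side up, back edge on the rim), then draw it away from the keeper and up.
- pointer (a point): Inner end of the 10 mm wide yellow pointer stripe, on the rim, 70 mm from the axis; the stripe runs out from here over the rim and down the housing's side. Visible at its outer end while the lid is on.
- notch (a point): Notch in the grey turntable's edge, 65 mm from the axis, at the disc's top; x points outward from the axis. A red stripe lies just inside it. The turntable turns both ways, all round; friction of about 0.05 Nm keeps it where it is left. Starts 40 to 180 deg away from the pointer; hidden under the lid at first.
- lid: The loose lid, 0.2 kg nominal: white disc 156 mm diameter, 6 mm thick, with a grey locating plug 126 mm diameter, 7 mm deep under it. Origin at the centre of the plug's underside; x towards its orange grip, z up. On the housing the disc rests on the rim, plug inside the well; on the mat it rests on the plug.
- lid_middle (a point): Centre of the lid's disc, half-way through it: 10 mm above the plug's underside; axes as the lid.
- lid_grip (a point): Centre of the orange grip, an upright plate on the lid 12 mm thick along the lid's x, 46 mm wide along y, 30 mm high, standing 52 mm from the lid's centre. Its foot is the lid's top face, 15 mm below this point.
- lid_heel (a point): The lid's lower back edge, 78 mm from its centre opposite the grip, underneath the disc: it lies under the keeper at the start and is what the lid pivots on.
- mat: Fixed flat green mat, 220 (x) by 270 (y) by 3 mm. Origin at the centre of its underside. The stack of dishes stands near its +y end; the rest is clear for the lid.
- dishes: Bystander: stack of red and white dishes, 64 mm diameter, 80 mm high, on the mat; origin at the centre of its underside.
- media_bottle: Bystander: clear bottle with blue cap, 68 mm diameter, 165 mm high; origin at the centre of its underside.
- spray_jar: Bystander: yellow jar with red cap, 68 mm diameter, 120 mm high; origin at the centre of its underside.
- vanes (a point): Centre of the turntable, on its axis, at the disc's top; x towards the notch, z up. Four upright radial white vanes stand at 45, 135, 225 and 315 deg from the notch, from 28 to 60 mm from the axis, 8 mm thick, 32 mm high (tops 11 mm below the rim). A steel hub of 12 mm radius, 14 mm high, is in the middle.
Not all that is in view belongs to the job. Of the things like the part that bears well, leave any that is purple or turquoise; of the rest the larger one is meant.

How it is judged (in metres and radians):
On the way, in this order (a step that is already met when the one before it is completed fails the run):
1. the lid is tipped up, grip side high (over 14 deg) with its back edge still by the keeper (within 40 mm) (angle between lid's own z axis and vertical above 0.25 rad and distance between lid_heel and keeper below 0.04 m and height (world z) of lid_grip above 0.14 m), for 0.05 s.
2. the lid, still in the fingers, is within 15 mm of lying level on the mat (z of lid_middle in the frame of mat below 0.028 m and angle between lid's own z axis and vertical below 0.2 rad and contact force between the fingers and lid above 0.3 N and x of lid_middle in the frame of mat between -0.05 and 0.05 m and y of lid_middle in the frame of mat between -0.08 and 0.04 m), for 0.05 s.
3. the turntable's notch faces the pointer (horizontal distance between notch and pointer below 0.01 m), for 0.2 s.
At the end, for the whole second after the job is handed in: The lid lies still, flat and right way up, wholly on the mat (overhang at most 4 mm); the notch is within about 8 deg of the pointer (points within 10 mm of each other); bystanders stand where they were (within 20 mm) (horizontal distance between notch and pointer below 0.01 m and x of lid_middle in the frame of mat between -0.036 and 0.036 m and y of lid_middle in the frame of mat between -0.061 and 0.036 m and z of lid_middle in the frame of mat below 0.017 m and z of lid_grip in the frame of mat above 0.025 m and angle between lid's own z axis and vertical below 0.06 rad and linear speed of lid below 0.02 m/s); the robot touches nothing.
It fails at once if the stack of dishes is moved over 20 mm or tipped (distance of dishes from where it was at the start of the episode above 0.02 m or angle between dishes's own z axis and vertical above 0.3 rad).
It fails at once if the bottle is moved over 20 mm or tipped (distance of media_bottle from where it was at the start of the episode above 0.02 m or angle between media_bottle's own z axis and vertical above 0.3 rad).
It fails at once if the jar is moved over 20 mm or tipped (distance of spray_jar from where it was at the start of the episode above 0.02 m or angle between spray_jar's own z axis and vertical above 0.3 rad).
It also fails if it takes over 67 s, if anything falls off the work surface, if the arm or the gripper's body presses on something with over 40 N, if the wrist force passes 120 N, or if a joint passes its speed limit or range.

## Robot

A 6-joint arm with a two-finger parallel gripper is mounted at the origin on the work surface. World frame = base frame: x ahead of the robot, y to its left, z up, the work surface at z = 0. Lengths are in mm, angles in degrees, forces in N, time in s.
With the tool pointing down it reaches from about 300 to 850 mm from the base axis. Payload 4.2 kg.
Tool frame: the origin (TCP) lies midway between the tips of the shut fingers; the grasp point (between the pads) lies env.hold_point_z behind it (env.hold_point_z is the distance from the TCP to the grasp point, in mm); z points along the fingers, y is the line along which they close (so a half turn about z gives the same grasp; the last joint's range is limited). The gripper opens to 91 mm and grips with 3 to 60 N. Pads are 32 mm wide; open, the fingers measure 118 mm over their backs; the gripper's body (76 mm by 178 mm) begins 60 mm behind the grasp point.
Start: joints at [65.947, 18.312, 89.639, -0, 72.044, -1.146], TCP at [223.813, 529.67, 213.976] pointing down, gripper open.
Joint ranges: [-177.97, 177.97], [-48.28, 115.42], [12.27, 149.76], [-77.06, 257.06], [2.81, 150.46], [-146.56, 146.56]. Speed limits (degrees/s): [147.25, 147.25, 180, 180, 180, 180].

## Interface

Orientations are given as [roll, pitch, yaw] about the fixed x, y, z axes, in that order (R = Rz(yaw) Ry(pitch) Rx(roll)).
In Python, from workcell import env, viewer, spotter gives the robot as it stands.
- The arm moves only by the tool apply_moves, never from a script. Its arguments are lists of equal length, an entry for each row: "delta_pos": the shift along the world's x, y, z normalised to -1 to 1, where 1 is 120 mm, a list of three; "rot": the turn, a rotation vector about the world's x, y, z normalised to -1 to 1, where 1 is 1.5 rad, a list of three; "hand": the opening, from 0 (shut) to 1 (fully open). A call has 1 to 10 rows; each row is the pose to reach, as a shift and turn from the pose commanded when the call began; what a row does not reach only later rows make up. A row lasts 1/12 s, in which the tool goes at most 41.7 mm and 7.16 degrees, less where a joint would pass 70% of its speed; a pose out of reach is approached as far as the arm can. A call with a number of a shift or a turn outside -1 to 1 is refused whole. A call with a gripper value outside its range is refused whole. The fingers move at their own pace and stop on an object; "newtons" is the grip in N (left out, the last holds). Time passes only in rows, so rows that repeat a pose let the fingers close. It gives the time, the measured TCP pose, the force, the opening and the grip force at its end, in the units of the state.
- env.state(): the state, without advancing time (a new reading comes with each control period).
- viewer.grab_frame(name): name is "scene" or "top"; returns a dict with "pixels" (480x640x3 uint8, red, green, blue), "camera_matrix" (3x3 intrinsics, pixels), "R" (3x3) and "t" (3): a world point X has camera coordinates R X + t. Camera axes: x right, y down, z forward; pixel columns grow to the right and rows downward; lengths in mm; the calibration is good to about 2 mm. A picture is of the moment at which its call begins. There is no depth.
- env.job_done(): hands the job in; it is judged then, once.
Trained networks look in a picture, given as the dict that the camera call returned (one of the last four; its "shot" number tells which), for a name from the list of things; names that differ only in an ending like _2 or _b are one class to them, and where a whole thing is asked for, a point or a joint stands for the part that bears it (a point fixed in the world has none). Each returns a list of dicts, best first, with "score" (0 to 1); they miss things now and then, are a little off and sometimes report something else, mostly with a low value. They report only what shows in the picture. A call takes as long as a camera call. They do not tell look-alikes from the thing itself.
- spotter.trace(picture, query): "mask" (480x640 bool, what is visible of it) and "box" ([centre column, centre row, width, height] in pixels, round what is visible of it).
- spotter.landmark_of(picture, query): "position" ([column, row] in pixels: a listed point, or the origin of a listed thing).
The state is a dict: "time_s": time; "qpos": joint angles; "qvel": joint speeds; "effort": joint torques, N m; "ee_pos": TCP position; "ee_rot": TCP orientation; "force": force on the tool from outside, world axes, zero at the start; "torque": the same for the moment, N m; "gripper_width": finger opening in mm; "gripper_force": force on a finger pad.
Only numpy, scipy, OpenCV 4.12 (cv2) and the standard library are available. Lean on these libraries where they do the work, as an engineer would, in place of code of your own. Each camera call takes 0.05 s, during which the arm holds its last target. There are 200 camera calls.

## Working session

There is one attempt and no reset: what is moved stays moved. The work goes in short steps, Python scripts to look and compute and a tool call to move; the robot and the scene stay as the last step left them, time stands still between calls to the robot, and variables do not carry over. Pictures are saved under pics/ and viewed, at most 11 in all, crops included, and the job is handed in when it is done.

Besides the shell and the picture viewer there is one more tool, called after "Request:" as name(argument=value, ...) on one line, values as JSON. apply_moves: Moves the arm, as the interface text tells. Its arguments: {"type":"object","properties":{"delta_pos":{"type":"array"},"rot":{"type":"array"},"hand":{"type":"array"},"newtons":{"type":"number"}},"required":["delta_pos","rot","hand"]}

```bash
mkdir -p pics; cat > h.py <<'E'
import numpy as np, cv2
from workcell import env, viewer, spotter
def ray(f,p):
    K,R,t=map(np.array,(f["camera_matrix"],f["R"],f["t"]))
    d=R.T@np.linalg.solve(K,[p[0],p[1],1]); return -R.T@t,d
def onz(f,p,z):
    c,d=ray(f,p); return c+d*(z-c[2])/d[2]
def tri(obs):
    A=np.zeros((3,3));b=np.zeros(3)
    for f,p in obs:
        c,d=ray(f,p);d=d/np.linalg.norm(d);P=np.eye(3)-np.outer(d,d);A+=P;b+=P@c
    return np.linalg.solve(A,b)
def proj(f,X):
    K,R,t=map(np.array,(f["camera_matrix"],f["R"],f["t"]))
    q=K@(R@np.array(X)+t); return q[:2]/q[2]
def save(f,n): cv2.imwrite("pics/"+n,np.ascontiguousarray(f["pixels"][:,:,::-1]))
E
python3 - <<'E'
from h import *
np.set_printoptions(precision=1,suppress=True)
fs={n:viewer.grab_frame(n) for n in("scene","top")}
for n,f in fs.items():
    save(f,n+"0.png"); print(n,-np.array(f["R"]).T@f["t"])
    for q in "well keeper pointer lid lid_middle lid_grip lid_heel mat dishes media_bottle spray_jar".split():
        print(q,[(np.round(o["position"],1).tolist(),round(float(o["score"]),2)) for o in spotter.landmark_of(f,q)][:4])
print(env.hold_point_z,env.state())
E
```

```text
scene [1244.7  892.9  808.8]
well [([463.1, 314.8], 0.8), ([302.7, 218.4], 0.6), ([432.0, 221.3], 0.55)]
keeper [([314.2, 211.0], 0.92), ([487.4, 299.0], 0.87), ([369.8, 252.4], 0.85), ([444.2, 203.9], 0.62)]
pointer [([377.9, 285.8], 0.82), ([319.0, 227.8], 0.65), ([466.1, 225.7], 0.59)]
lid [([352.6, 268.6], 0.57)]
lid_middle [([349.9, 267.4], 0.79)]
lid_grip [([334.9, 272.0], 0.8)]
lid_heel [([370.3, 251.4], 0.85)]
mat [([335.4, 273.3], 0.68), ([218.7, 211.6], 0.61)]
dishes [([229.2, 235.5], 0.81)]
media_bottle [([213.1, 293.7], 0.57)]
spray_jar [([254.9, 271.9], 0.95), ([372.9, 253.4], 0.44)]
top [ 357.7   62.  1060. ]
well [([142.6, 271.2], 0.84), ([358.5, 280.2], 0.72), ([246.4, 368.7], 0.7)]
keeper [([363.3, 304.3], 0.91), ([249.8, 403.8], 0.83), ([143.9, 300.2], 0.72), ([248.5, 274.5], 0.57)]
pointer [([208.2, 378.3], 0.9), ([120.0, 270.5], 0.89), ([337.1, 281.6], 0.66), ([213.1, 242.5], 0.6)]
lid [([248.3, 237.2], 0.95)]
lid_middle [([248.8, 234.7], 0.96)]
lid_grip [([247.9, 211.6], 0.62)]
lid_heel [([255.3, 274.6], 0.69), ([420.4, 243.0], 0.44), ([361.9, 222.0], 0.18)]
mat [([470.6, 259.0], 0.93), ([249.5, 272.9], 0.58), ([418.4, 243.4], 0.22), ([246.7, 232.3], 0.17)]
dishes [([420.3, 242.2], 0.67)]
media_bottle [([365.0, 173.6], 0.63)]
spray_jar [([360.4, 223.7], 0.93)]
18.8 {'time_s': 1.2, 'qpos': array([65.9, 18.3, 89.6,  0. , 72. , -1.1]), 'qvel': array([ 0. , -0. , -0.1, -0. ,  0. , -0. ]), 'effort': array([  0. , -41.2, -23.2,   0.1,   0. ,  -0. ]), 'ee_pos': array([223.8, 529.7, 214. ]), 'ee_rot': array([180. ,  -0. , 157.1]), 'force': array([-0.7, -0.7, -0.3]), 'torque': array([-0. , -0.1,  0. ]), 'gripper_force': 0.0, 'gripper_width': 91.06170750027333}
```

View pics/scene0.png

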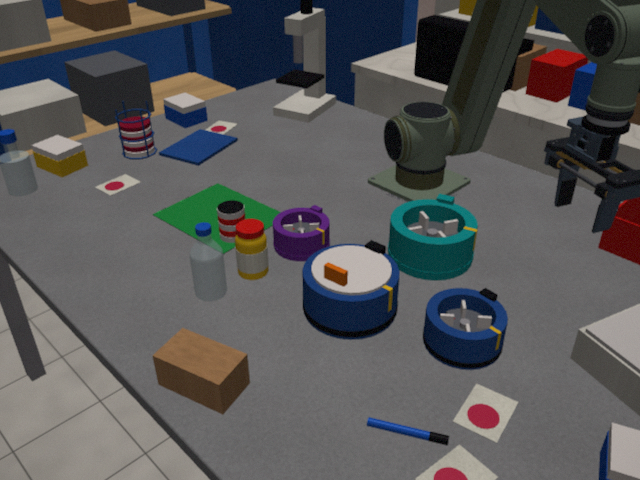

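View pics/top0.png

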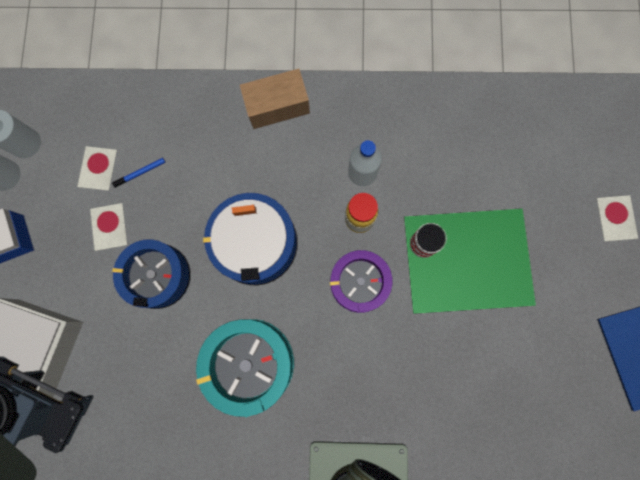

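The pictures show four carousels (top-view pixels):
- Large blue with the white lid at (249,237).
- Small blue at (150,273).
- Purple at (361,281).
- Turquoise at (245,367).

Purple and turquoise are excluded. Of the two blue ones, the larger is at (249,237), and it is also the one with the lid. Next I'll confirm it in a crop and measure.

```bash
python3 - <<'E'
from h import *
np.set_printoptions(precision=1,suppress=True)
s,t=viewer.grab_frame("scene"),viewer.grab_frame("top")
cr=cv2.resize(t["pixels"][180:300,190:310],(600,600),interpolation=cv2.INTER_CUBIC);cv2.imwrite("pics/crop.png",cr[:,:,::-1].copy())
print("middle",tri([(s,(349.9,267.4)),(t,(248.8,234.7))]),onz(t,(248.8,234.7),98))
print("grip",tri([(s,(334.9,272)),(t,(247.9,211.6))]),onz(s,(334.9,272),116))
g=t["pixels"].astype(int);hsv=cv2.cvtColor(t["pixels"],cv2.COLOR_RGB2HSV)
def cen(f,lo,hi,box):
    h=cv2.cvtColor(f["pixels"],cv2.COLOR_RGB2HSV);m=cv2.inRange(h,lo,hi);k=np.zeros_like(m);x0,x1,y0,y1=box;k[y0:y1,x0:x1]=m[y0:y1,x0:x1];return k
m=cen(t,(5,150,120),(18,255,255),(225,265,200,222));ys,xs=np.where(m>0);print("orange px",len(xs),xs.mean(),ys.mean(),cv2.minAreaRect(np.c_[xs,ys].astype(np.float32)),onz(t,(xs.mean(),ys.mean()),131))
m=cen(t,(0,0,140),(180,60,255),(205,295,190,285));c=max(cv2.findContours(m,0,2)[0],key=cv2.contourArea);e=cv2.fitEllipse(cv2.convexHull(c));print("white",e,onz(t,e[0],101))
print("keeper",onz(t,(249.5,274.5),112),onz(s,(369.8,252.4),95))
m=cen(t,(20,150,120),(35,255,255),(195,225,225,250));ys,xs=np.where(m>0);print("yellow",onz(t,(xs.mean(),ys.mean()),95),len(xs))
m=cen(t,(50,150,60),(75,255,255),(390,550,190,330));c=max(cv2.findContours(m,0,2)[0],key=cv2.contourArea);r=cv2.minAreaRect(c);print("mat",r,[onz(t,p,3) for p in cv2.boxPoints(r)],onz(t,r[0],3))
print("dishes",tri([(s,(229.2,235.5)),(t,(420.3,242.2))]),"jar",onz(s,(254.9,271.9),0),"bottle",onz(s,(213.1,293.7),0))
print("dishtop",onz(t,(433,236),83),"purple",onz(t,(361,281),60),spotter.trace(t,"dishes")[0]["box"])
E
```

```text
middle [526.9 234.   98.7] [528.2 233.   98. ]
grip [572.2 236.2 112.3] [574.1 241.5 116. ]
orange px 120 243.375 209.1 ((243.4461669921875, 209.0692596435547), (5.457528114318848, 21.458009719848633), 82.87498474121094) [574.7 240.4 131. ]
white ((247.8194122314453, 236.48837280273438), (74.28592681884766, 76.35676574707031), 60.27861785888672) [523.8 234.3 101. ]
keeper [444.2 225.5 112. ] [455.7 224.6  95. ]
yellow [517.8 322.1  95. ] 13
mat ((505.0, 221.0), (0.0, 0.0), 0.0) [array([ 586. , -330.6,    3. ]), array([ 586. , -330.6,    3. ]), array([ 586. , -330.6,    3. ]), array([ 586. , -330.6,    3. ])] [ 586.  -330.6    3. ]
dishes [ 537.7 -142.5    2. ] jar [587.3   8.4   0. ] bottle [698.9   6.4   0. ]
dishtop [ 534.4 -150.4   83. ] purple [439.5  -2.4  60. ] [426.8, 240.2, 37.7, 34.2]
```

View pics/crop.png

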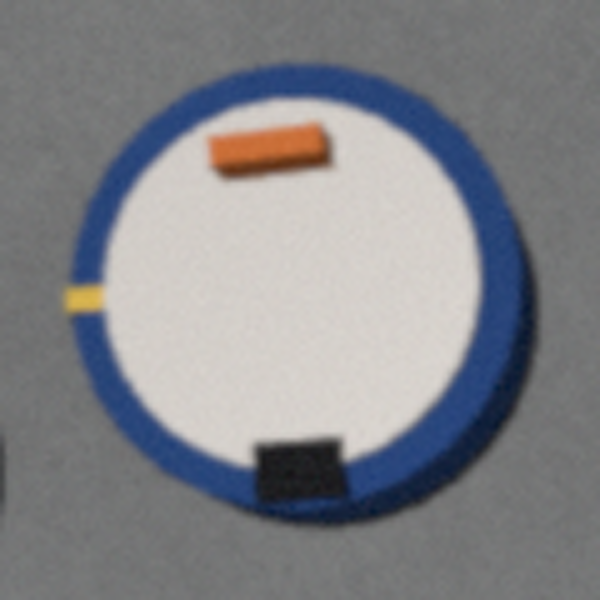

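The crop confirms the target: blue housing, white lid, orange grip at crop (268,150), black keeper (300,470) and pointer (85,300). The lid centre is about (524,234), yaw about 6.5°. I'll move above the grip.

Request:
apply_moves(delta_pos=[[0.98, -0.8, 0], [0.98, -0.8, 0], [0.98, -0.8, 0], [0.98, -0.8, 0], [0.98, -0.8, 0]], rot=[[0, 0, -0.235], [0, 0, -0.235], [0, 0, -0.235], [0, 0, -0.235], [0, 0, -0.235]], hand=[1, 1, 1, 1, 1])

```text
time_s: 1.77
ee_pos: [344.9, 430.6, 214.1]
ee_rot: [180.0, 0.1, 136.6]
force: [0.5, -0.1, 0.6]
gripper_width: 90.8
gripper_force: 0.0
```

Request:
apply_moves(delta_pos=[[0.98, -0.8, 0], [0.98, -0.8, 0], [0.98, -0.8, 0], [0.98, -0.8, 0], [0.98, -0.8, 0]], rot=[[0, 0, -0.235], [0, 0, -0.235], [0, 0, -0.235], [0, 0, -0.235], [0, 0, -0.235]], hand=[0.8, 0.8, 0.8, 0.6, 0.6])

```text
time_s: 2.18
ee_pos: [462.4, 335.2, 213.8]
ee_rot: [179.9, 0.1, 116.5]
force: [0.1, 1.1, -0.4]
gripper_width: 62.6
gripper_force: 0.0
```

Request:
apply_moves(delta_pos=[[0.98, -0.8, -0.35], [0.98, -0.8, -0.35], [0.98, -0.8, -0.35], [0.98, -0.8, -0.35], [0.98, -0.8, -0.35], [0.98, -0.8, -0.35]], rot=[[0, 0, -0.235], [0, 0, -0.235], [0, 0, -0.235], [0, 0, -0.235], [0, 0, -0.235], [0, 0, -0.235]], hand=[0.6, 0.6, 0.6, 0.6, 0.6, 0.6])

```text
time_s: 2.68
ee_pos: [576.5, 241.7, 170.9]
ee_rot: [-179.9, -0.0, 96.4]
force: [-0.4, 0.1, 0.5]
gripper_width: 54.7
gripper_force: 0.0
```

```bash
python3 - <<'E'
from h import *
np.set_printoptions(precision=1,suppress=True)
e=env.state();print(e["ee_pos"],e["ee_rot"],e["gripper_width"],e["force"],e["time_s"])
s,t=viewer.grab_frame("scene"),viewer.grab_frame("top")
h=cv2.resize(s["pixels"][160:360,260:500],(720,600),interpolation=cv2.INTER_CUBIC);cv2.imwrite("pics/c2.png",h[:,:,::-1].copy())
for p in [(404,216),(523,208),(535,305),(413,313),(469,260)]: print(onz(t,p,3))
for q in("mat","dishes","lid_grip","lid_middle"):
  for f in(s,t): print(q,[(np.round(o["position"],1).tolist(),round(float(o["score"]),2)) for o in spotter.landmark_of(f,q)][:2])
print("exp grip scene px",proj(s,[575.7,239.9,116]),proj(s,[575.7,239.9,131]))
E
```

```text
[576.5 241.7 170.9] [-179.9   -0.    96.4] 54.70991763106392 [-0.4  0.1  0.5] 2.6833
[ 594.  -102.9    3. ]
[ 616.8 -372.4    3. ]
[ 398.4 -388.4    3. ]
[ 375.7 -121.     3. ]
[ 495.6 -247.1    3. ]
mat [([219.5, 213.8], 0.94), ([252.3, 271.3], 0.29)]
mat [([467.2, 257.8], 0.85)]
dishes [([231.5, 235.7], 0.75)]
dishes [([420.1, 243.0], 0.69)]
lid_grip [([336.5, 274.5], 0.7)]
lid_grip []
lid_middle [([352.7, 268.3], 0.66)]
lid_middle []
exp grip scene px [333.7 272. ] [333.8 265.6]
```

View pics/c2.png

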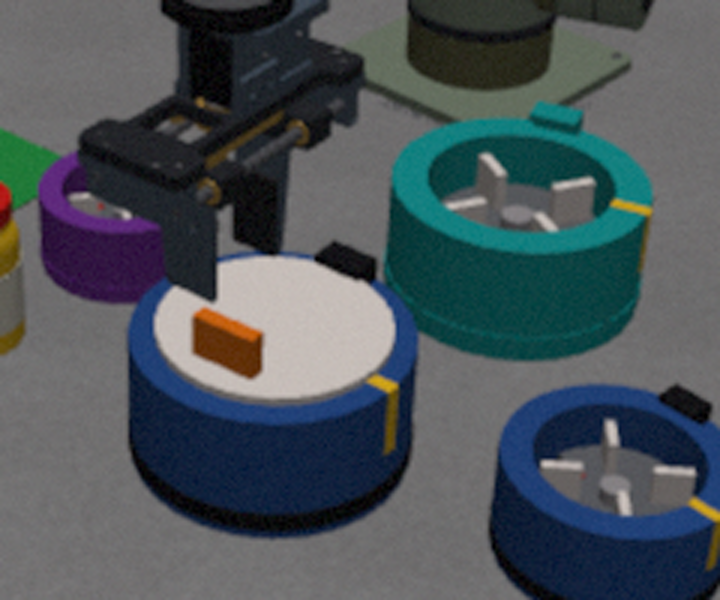

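The crop shows the open fingers above and behind the orange grip at crop (227,343), roughly where predicted at (221,336). Descend and grasp.

Request:
apply_moves(delta_pos=[[-0.005, -0.01, -0.3], [-0.005, -0.01, -0.45], [-0.005, -0.01, -0.55], [-0.005, -0.01, -0.55], [-0.005, -0.01, -0.55]], rot=[[0, 0, 0], [0, 0, 0], [0, 0, 0], [0, 0, 0], [0, 0, 0]], hand=[0.6, 0.6, 0.6, 0.6, 0.6])

```text
time_s: 3.6
ee_pos: [575.8, 240.5, 105.7]
ee_rot: [-180.0, 0.0, 96.5]
force: [0.3, -0.7, 0.1]
gripper_width: 54.7
gripper_force: 0.0
```

Request:
apply_moves(delta_pos=[[0, 0, 0], [0, 0, 0], [0, 0, 0], [0, 0, 0], [0, 0, 0], [0, 0, 0], [0, 0, 0], [0, 0, 0], [0, 0, 0], [0, 0, 0]], rot=[[0, 0, 0], [0, 0, 0], [0, 0, 0], [0, 0, 0], [0, 0, 0], [0, 0, 0], [0, 0, 0], [0, 0, 0], [0, 0, 0], [0, 0, 0]], hand=[0.4, 0.2, 0.1, 0, 0, 0, 0, 0, 0, 0], newtons=25)

```text
time_s: 4.43
ee_pos: [576.4, 240.4, 106.3]
ee_rot: [179.9, 0.0, 96.5]
force: [0.9, -0.6, 1.4]
gripper_width: 12.0
gripper_force: 25.0
```

Request:
apply_moves(delta_pos=[[-0.011, -0.001, 0.117], [-0.011, -0.001, 0.117], [-0.03, -0.003, 0.232], [-0.03, -0.003, 0.232], [-0.06, -0.007, 0.338], [-0.06, -0.007, 0.338], [-0.06, -0.007, 0.338]], rot=[[0.008, -0.069, 0], [0.008, -0.069, 0], [0.016, -0.139, 0], [0.016, -0.139, 0], [0.024, -0.208, 0], [0.024, -0.208, 0], [0.024, -0.208, 0]], hand=[0, 0, 0, 0, 0, 0, 0])

```text
time_s: 5.02
ee_pos: [567.9, 239.6, 146.1]
ee_rot: [162.3, -0.0, 96.5]
force: [0.7, -0.6, -2.3]
gripper_width: 12.1
gripper_force: 25.0
```

```bash
python3 - <<'E'
from h import *
s=viewer.grab_frame("scene")
h=cv2.resize(s["pixels"][160:360,260:500],(720,600),interpolation=cv2.INTER_CUBIC);cv2.imwrite("pics/c3.png",h[:,:,::-1].copy())
E
```

```text
(no output)
```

View pics/c3.png

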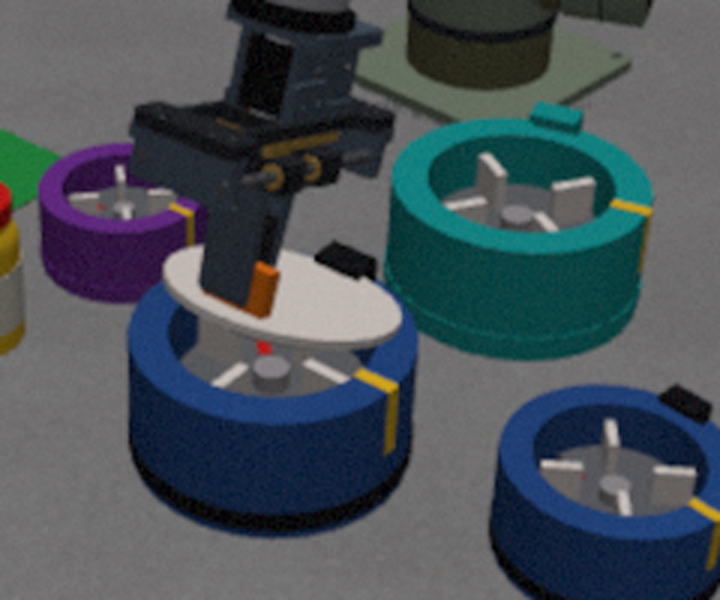

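The lid is tipped about 18° with its back edge still under the keeper, and the red stripe shows beyond the hub at crop (264,347). I'll finish tipping, draw the lid out and lift.

Request:
apply_moves(delta_pos=[[-0.033, -0.004, 0.103], [-0.033, -0.004, 0.103], [-0.064, -0.007, 0.2], [-0.064, -0.007, 0.2], [0.06, 0.007, 0.21], [0.2, 0.02, 0.25], [0.3, 0.03, 0.4], [0.3, 0.03, 0.7], [0.3, 0.03, 0.95], [0.3, 0.03, 0.95]], rot=[[0.008, -0.069, 0], [0.008, -0.069, 0], [0.016, -0.139, 0], [0.016, -0.139, 0], [0.016, -0.139, 0], [0.016, -0.139, 0], [0.016, -0.139, 0], [0.016, -0.139, 0], [0.016, -0.139, 0], [0.016, -0.139, 0]], hand=[0, 0, 0, 0, 0, 0, 0, 0, 0, 0])

```text
time_s: 5.9
ee_pos: [609.5, 245.4, 268.4]
ee_rot: [149.5, -0.3, 96.6]
force: [0.0, 0.9, -0.9]
gripper_width: 11.8
gripper_force: 25.0
```

Request:
apply_moves(delta_pos=[[-0.116, -0.844, 0], [-0.116, -0.844, 0], [-0.116, -0.844, 0], [-0.116, -0.844, 0], [-0.116, -0.844, 0]], rot=[[-0.04, 0.35, 0], [-0.04, 0.35, 0], [-0.04, 0.35, 0], [-0.04, 0.35, 0], [-0.04, 0.35, 0]], hand=[0, 0, 0, 0, 0])

```text
time_s: 6.32
ee_pos: [594.4, 141.5, 259.5]
ee_rot: [-179.4, -0.3, 96.5]
force: [0.8, 1.3, -2.8]
gripper_width: 11.7
gripper_force: 25.0
```

Request:
apply_moves(delta_pos=[[-0.116, -0.844, 0], [-0.116, -0.844, 0], [-0.116, -0.844, 0], [-0.116, -0.844, 0]], rot=[[0, 0, 0], [0, 0, 0], [0, 0, 0], [0, 0, 0]], hand=[0, 0, 0, 0])

```text
time_s: 6.65
ee_pos: [577.1, 37.4, 259.7]
ee_rot: [-179.5, -0.2, 96.4]
force: [0.8, -0.1, -2.5]
gripper_width: 11.9
gripper_force: 25.0
```

Request:
apply_moves(delta_pos=[[-0.116, -0.844, 0], [-0.116, -0.844, 0], [-0.116, -0.844, 0], [-0.116, -0.844, 0]], rot=[[0, 0, 0], [0, 0, 0], [0, 0, 0], [0, 0, 0]], hand=[0, 0, 0, 0])

```text
time_s: 6.98
ee_pos: [563.3, -63.4, 260.0]
ee_rot: [-179.6, -0.2, 96.4]
force: [0.8, -0.9, -3.1]
gripper_width: 12.2
gripper_force: 25.0
```

Request:
apply_moves(delta_pos=[[-0.116, -0.844, 0], [-0.116, -0.844, 0], [-0.116, -0.844, 0], [-0.116, -0.844, 0]], rot=[[0, 0, 0], [0, 0, 0], [0, 0, 0], [0, 0, 0]], hand=[0, 0, 0, 0])

```text
time_s: 7.32
ee_pos: [549.7, -164.3, 259.9]
ee_rot: [-179.7, -0.2, 96.4]
force: [-0.6, 0.8, -2.0]
gripper_width: 11.9
gripper_force: 25.0
```

Request:
apply_moves(delta_pos=[[-0.116, -0.844, 0], [-0.116, -0.844, 0], [-0.116, -0.844, 0], [-0.116, -0.844, 0], [-0.116, -0.844, 0]], rot=[[0, 0, 0], [0, 0, 0], [0, 0, 0], [0, 0, 0], [0, 0, 0]], hand=[0, 0, 0, 0, 0])

```text
time_s: 7.73
ee_pos: [536.2, -262.3, 259.8]
ee_rot: [-179.7, -0.3, 96.5]
force: [0.7, 0.6, -3.3]
gripper_width: 12.1
gripper_force: 25.0
```

```bash
python3 - <<'E'
from h import *
np.set_printoptions(precision=1,suppress=True)
e=env.state();print(e["ee_pos"],e["ee_rot"],e["gripper_width"])
s,t=viewer.grab_frame("scene"),viewer.grab_frame("top")
save(s,"s4.png")
for f in(s,t):
  for q in("lid_middle","notch","vanes","well"):
    print(q,[(np.round(o["position"],1).tolist(),round(float(o["score"]),2)) for o in spotter.landmark_of(f,q)][:4])
R=cv2.inRange(cv2.cvtColor(t["pixels"],cv2.COLOR_RGB2HSV),(0,120,80),(6,255,255))|cv2.inRange(cv2.cvtColor(t["pixels"],cv2.COLOR_RGB2HSV),(172,120,80),(180,255,255))
R[:, :205]=0;R[:,292:]=0;R[:190]=0;R[285:]=0
ys,xs=np.where(R>0);print("red",len(xs)); 
if len(xs):
  p=onz(t,(xs.mean(),ys.mean()),52);d=p[:2]-[524,234];print(p,np.hypot(*d),np.degrees(np.arctan2(d[1],d[0])))
h=cv2.resize(t["pixels"][180:300,190:310],(600,600),interpolation=cv2.INTER_CUBIC);cv2.imwrite("pics/c4.png",h[:,:,::-1].copy())
E
```

```text
[ 536.2 -262.3  259.8] [-179.7   -0.3   96.5] 12.120536095348212
lid_middle [([209.6, 119.7], 0.76), ([235.0, 109.7], 0.45), ([374.8, 250.3], 0.18)]
notch [([405.8, 230.1], 0.82), ([445.8, 308.9], 0.66), ([285.9, 226.9], 0.66), ([347.7, 269.7], 0.64)]
vanes [([350.0, 287.8], 0.97), ([431.2, 237.5], 0.95), ([297.4, 233.8], 0.84), ([462.6, 322.7], 0.69)]
well [([298.7, 220.3], 0.96), ([463.6, 316.5], 0.89)]
lid_middle [([520.3, 249.4], 0.7)]
notch [([175.0, 273.4], 0.98), ([276.6, 353.6], 0.95), ([272.9, 258.9], 0.87), ([363.0, 173.6], 0.51)]
vanes [([246.3, 363.6], 0.87), ([151.6, 272.8], 0.84), ([247.4, 242.4], 0.6), ([359.7, 282.2], 0.56)]
well [([143.5, 272.7], 0.86), ([249.2, 235.7], 0.78), ([243.9, 366.8], 0.76), ([360.0, 282.5], 0.67)]
red 40
[498.4 201.1  52. ] 41.72429358388939 -127.89304186388114
```

View pics/c4.png

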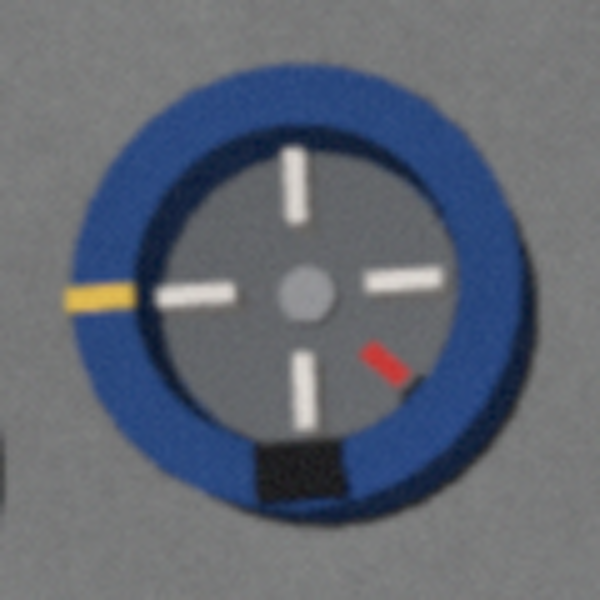

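View pics/s4.png

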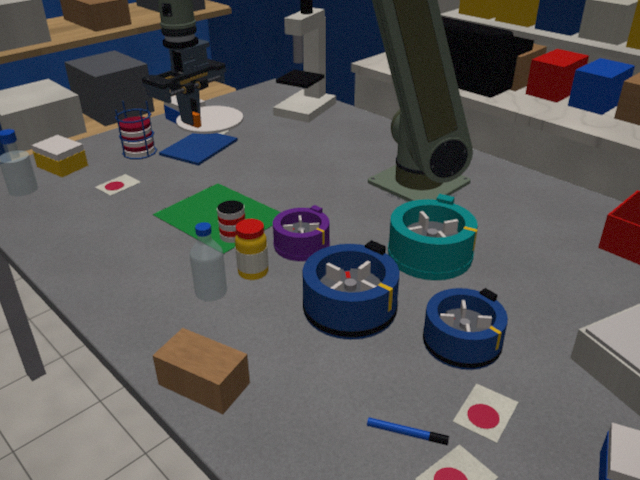

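The scene picture shows the lid level in the fingers, high over the mat (209,119). The top crop shows the notch at crop (412,390) and the pointer at (100,298). Lower the lid.

Request:
apply_moves(delta_pos=[[0.02, 0, -0.95], [0.02, 0, -0.95], [0.02, 0, -0.95], [0.02, 0, -0.95]], rot=[[0, 0, 0], [0, 0, 0], [0, 0, 0], [0, 0, 0]], hand=[0, 0, 0, 0])

```text
time_s: 8.57
ee_pos: [533.4, -260.8, 139.8]
ee_rot: [-179.1, -0.5, 96.5]
force: [-1.3, 0.3, -3.0]
gripper_width: 11.8
gripper_force: 25.0
```

Request:
apply_moves(delta_pos=[[0, 0, -0.3], [0, 0, -0.6], [0, 0, -0.8], [0, 0, -0.92], [0, 0, -0.92]], rot=[[0, 0, 0], [0, 0, 0], [0, 0, 0], [0, 0, 0], [0, 0, 0]], hand=[0, 0, 0, 0, 0])

```text
time_s: 8.98
ee_pos: [536.7, -262.7, 34.6]
ee_rot: [-179.5, -0.2, 96.5]
force: [-0.4, -0.2, -2.5]
gripper_width: 12.0
gripper_force: 25.0
```

```bash
python3 - <<'E'
from h import *
np.set_printoptions(precision=1,suppress=True)
e=env.state();print(e["ee_pos"],e["ee_rot"],e["force"])
t=viewer.grab_frame("top");s=viewer.grab_frame("scene")
h=cv2.resize(s["pixels"][130:280,130:330],(800,600),interpolation=cv2.INTER_CUBIC);cv2.imwrite("pics/c5.png",h[:,:,::-1].copy())
for f in(t,s):print([(np.round(o["position"],1).tolist(),onz(f,o["position"],23),o["score"]) for o in spotter.landmark_of(f,"lid_middle")][:2])
E
```

```text
[ 536.7 -262.7   34.6] [-179.5   -0.2   96.5] [-0.4 -0.2 -2.5]
[([478.7, 264.7], array([ 483., -262.,   23.]), 0.62)]
[([217.0, 199.7], array([ 478. , -277.3,   23. ]), 0.86)]
```

View pics/c5.png

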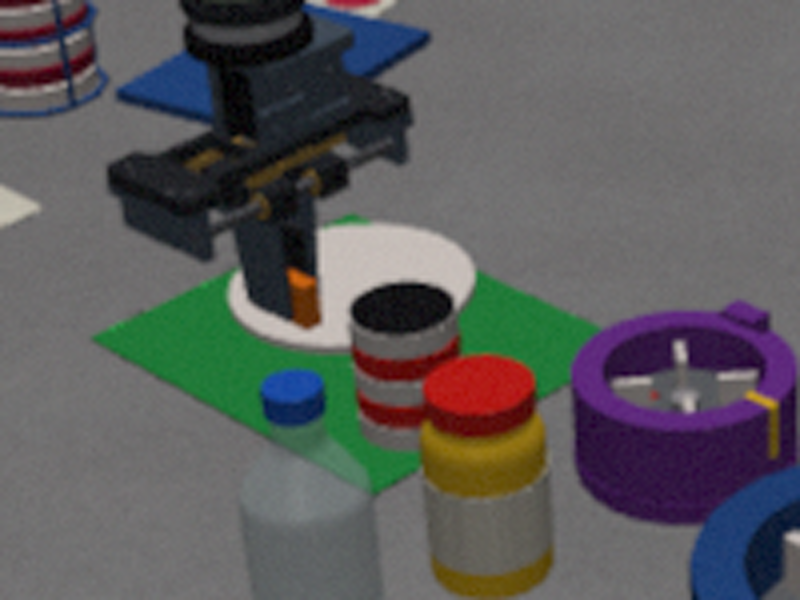

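The crop shows the lid hovering level over the clear part of the mat, with the dishes well clear at crop (405,360). Set it down.

Request:
apply_moves(delta_pos=[[0.05, 0.02, -0.03], [0.05, 0.02, -0.06], [0.05, 0.02, -0.09], [0.05, 0.02, -0.11], [0.05, 0.02, -0.11], [0.05, 0.02, -0.11]], rot=[[0, 0, 0], [0, 0, 0], [0, 0, 0], [0, 0, 0], [0, 0, 0], [0, 0, 0]], hand=[0, 0, 0, 0, 0, 0])

```text
time_s: 9.68
ee_pos: [543.3, -260.7, 22.6]
ee_rot: [-179.7, -0.1, 96.5]
force: [0.4, 0.4, -2.3]
gripper_width: 11.6
gripper_force: 25.0
```

Request:
apply_moves(delta_pos=[[0, 0, -0.01], [0, 0, -0.015], [0, 0, -0.015]], rot=[[0, 0, 0], [0, 0, 0], [0, 0, 0]], hand=[0, 0, 0])

```text
time_s: 9.93
ee_pos: [543.7, -260.8, 21.3]
ee_rot: [-179.8, -0.0, 96.5]
force: [-0.3, -0.8, -1.6]
gripper_width: 11.6
gripper_force: 25.0
```

Request:
apply_moves(delta_pos=[[0, 0, 0], [0, 0, 0], [0, 0, 0], [0, 0, 0], [0, 0, 0], [0, 0, 0.2], [0, 0, 0.5], [0, 0, 0.9], [0, 0, 0.95], [0, 0, 0.95]], rot=[[0, 0, 0], [0, 0, 0], [0, 0, 0], [0, 0, 0], [0, 0, 0], [0, 0, 0], [0, 0, 0], [0, 0, 0], [0, 0, 0], [0, 0, 0]], hand=[0.2, 0.4, 0.4, 0.4, 0.4, 0.4, 0.4, 0.4, 0.4, 0.4])

```text
time_s: 10.77
ee_pos: [546.1, -262.0, 139.9]
ee_rot: [179.8, 0.3, 96.5]
force: [0.0, -0.5, -0.9]
gripper_width: 36.1
gripper_force: 0.0
```

```bash
cat > m.py <<'E'
from h import *
np.set_printoptions(precision=1,suppress=True)
e=env.state();print(e["time_s"],e["ee_pos"],e["ee_rot"],e["gripper_width"])
t=viewer.grab_frame("top")
hsv=cv2.cvtColor(t["pixels"],cv2.COLOR_RGB2HSV)
w=cv2.inRange(hsv,(0,0,150),(180,60,255));w[:190]=0;w[285:]=0;w[:,:205]=0;w[:,295:]=0
n,l,st,ce=cv2.connectedComponentsWithStats(w)
V=[onz(t,ce[i],84)[:2] for i in range(1,n) if st[i,4]>30];V=np.array(V)
print("vanes",V,"mean",V.mean(0));c=V.mean(0)
print("vane ang",np.degrees(np.arctan2(*(V-c).T[::-1])))
def a(m,z):
    m[:190]=0;m[285:]=0;m[:,:195]=0;m[:,300:]=0
    ys,xs=np.where(m>0);p=onz(t,(xs.mean(),ys.mean()),z)[:2];return p,np.hypot(*(p-c)),np.degrees(np.arctan2(*(p-c)[::-1]))
print("red",a(cv2.inRange(hsv,(0,120,80),(6,255,255))|cv2.inRange(hsv,(172,120,80),(180,255,255)),52))
print("yel",a(cv2.inRange(hsv,(20,120,100),(35,255,255)),95))
b=cv2.inRange(hsv,(105,100,50),(125,255,255));b[:190]=0;b[285:]=0;b[:,:205]=0;b[:,300:]=0
print("hub",onz(t,(251.2,238.6),66)[:2])
print([(onz(t,o["position"],13),o["score"]) for o in spotter.landmark_of(t,"lid_middle")][:2])
E
python3 m.py
```

```text
10.7667 [ 546.1 -262.   139.9] [179.8   0.3  96.5] 36.13933341375004
vanes [[568.7 237.6]
 [529.7 189.9]
 [523.1 230.9]
 [522.  276.7]
 [482.6 230.6]] mean [525.2 233.1]
vane ang [   5.9  -84.1 -132.9   94.2 -176.6]
red (array([498.3, 201.1]), np.float64(41.8550472887927), np.float64(-130.0501765070188))
yel (array([518.2, 314.9]), np.float64(82.04516182670326), np.float64(94.89429011701809))
hub [525.4 233.1]
[(array([ 495.6, -255.8,   13. ]), 0.64), (array([ 486.1, -259.3,   13. ]), 0.21)]
```

Request:
apply_moves(delta_pos=[[0, 0, 0.4], [0, 0.2, 0.7], [0.035, 0.832, 0.83], [0.035, 0.832, 0.83], [0.035, 0.832, 0.83]], rot=[[0, 0, 0], [0, 0, 0.206], [0, 0, 0.206], [0, 0, 0.206], [0, 0, 0.206]], hand=[0.28, 0.28, 0.28, 0.28, 0.28])

```text
time_s: 11.28
ee_pos: [548.1, -155.3, 235.3]
ee_rot: [-179.9, -0.2, 114.6]
force: [0.8, -0.8, 0.4]
gripper_width: 25.7
gripper_force: 0.0
```

Request:
apply_moves(delta_pos=[[0.035, 0.832, 0], [0.035, 0.832, 0], [0.035, 0.832, 0], [0.035, 0.832, 0]], rot=[[0, 0, 0.206], [0, 0, 0.206], [0, 0, 0.206], [0, 0, 0.206]], hand=[0.28, 0.28, 0.28, 0.28])

```text
time_s: 11.62
ee_pos: [551.0, -57.8, 232.4]
ee_rot: [-179.6, -0.3, 132.2]
force: [0.6, 0.3, 0.1]
gripper_width: 25.6
gripper_force: 0.0
```

Request:
apply_moves(delta_pos=[[0.035, 0.832, 0], [0.035, 0.832, 0], [0.035, 0.832, 0], [0.035, 0.832, 0]], rot=[[0, 0, 0.206], [0, 0, 0.206], [0, 0, 0.206], [0, 0, 0.206]], hand=[0.28, 0.28, 0.28, 0.28])

```text
time_s: 11.95
ee_pos: [555.7, 40.9, 232.7]
ee_rot: [-179.7, -0.2, 149.8]
force: [-0.1, -0.4, -0.2]
gripper_width: 25.5
gripper_force: 0.0
```

Request:
apply_moves(delta_pos=[[0.035, 0.832, 0], [0.035, 0.832, 0], [0.035, 0.832, 0], [0.035, 0.832, 0]], rot=[[0, 0, 0.206], [0, 0, 0.206], [0, 0, 0.206], [0, 0, 0.206]], hand=[0.28, 0.28, 0.28, 0.28])

```text
time_s: 12.28
ee_pos: [560.4, 140.1, 232.9]
ee_rot: [-179.7, -0.2, 167.4]
force: [-0.2, 0.2, 0.2]
gripper_width: 25.3
gripper_force: 0.0
```

Request:
apply_moves(delta_pos=[[0.035, 0.832, 0], [0.035, 0.832, 0], [0.035, 0.832, 0], [0.035, 0.832, -0.8], [0.035, 0.832, -0.8], [0.035, 0.832, -0.8], [0.035, 0.832, -0.8]], rot=[[0, 0, 0.206], [0, 0, 0.206], [0, 0, 0.206], [0, 0, 0.206], [0, 0, 0.206], [0, 0, 0.206], [0, 0, 0.206]], hand=[0.28, 0.28, 0.28, 0.28, 0.28, 0.28, 0.28])

```text
time_s: 12.87
ee_pos: [562.0, 234.8, 133.0]
ee_rot: [-179.5, -0.6, -175.2]
force: [-0.9, -0.1, -0.3]
gripper_width: 25.5
gripper_force: 0.0
```

Request:
apply_moves(delta_pos=[[0, 0, 0], [0, 0, 0]], rot=[[0, 0, 0], [0, 0, 0]], hand=[0.28, 0.28])

```text
time_s: 13.03
ee_pos: [566.1, 237.4, 140.0]
ee_rot: [-179.8, 0.1, -175.1]
force: [-0.0, 0.4, 0.2]
gripper_width: 25.5
gripper_force: 0.0
```

```bash
python3 - <<'E'
from h import *
s=viewer.grab_frame("scene");print(env.state()["ee_pos"])
h=cv2.resize(s["pixels"][200:350,280:420],(560,600),interpolation=cv2.INTER_CUBIC);cv2.imwrite("pics/c6.png",h[:,:,::-1].copy())
E
```

```text
[566.20674841 237.78152676 140.49127377]
```

View pics/c6.png

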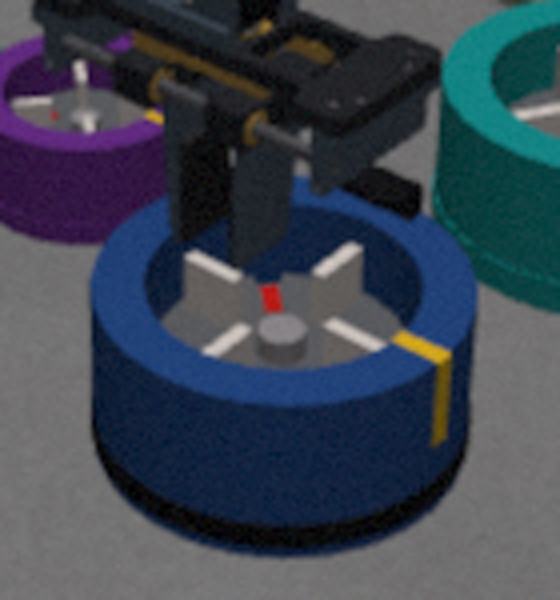

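The crop shows the fingers above the near vane at crop (228,340), with everything else clear. Descend and grip the vane.

Request:
apply_moves(delta_pos=[[0.007, 0, -0.2], [0.007, 0, -0.4], [0.007, 0, -0.55], [0.007, 0, -0.65], [0.007, 0, -0.65], [0.007, 0, -0.65], [0.007, 0, -0.65]], rot=[[0, 0, 0], [0, 0, 0], [0, 0, 0], [0, 0, 0], [0, 0, 0], [0, 0, 0], [0, 0, 0]], hand=[0.28, 0.28, 0.28, 0.28, 0.28, 0.28, 0.28])

```text
time_s: 13.67
ee_pos: [566.9, 238.8, 62.7]
ee_rot: [-179.8, 0.2, -175.0]
force: [0.4, 0.2, 1.4]
gripper_width: 25.7
gripper_force: 0.0
```

Request:
apply_moves(delta_pos=[[0, 0, 0], [0, 0, 0], [0, 0, 0], [0, 0, 0], [0, 0, 0], [0, 0, 0]], rot=[[0, 0, 0], [0, 0, 0], [0, 0, 0], [0, 0, 0], [0, 0, 0], [0, 0, 0]], hand=[0.15, 0.05, 0, 0, 0, 0], newtons=8)

```text
time_s: 14.17
ee_pos: [566.1, 239.5, 61.8]
ee_rot: [-179.9, 0.1, -175.0]
force: [-0.4, 3.4, 5.2]
gripper_width: 8.3
gripper_force: 8.0
```

```bash
python3 - <<'E'
from h import *
e=env.state();p=e["ee_pos"];print(p,e["ee_rot"],e["gripper_width"],e["force"])
c=np.array([525.5,233.5]);r=p[:2]-c;print(np.hypot(*r),np.degrees(np.arctan2(r[1],r[0])))
for k0 in(0,10):
  R=lambda a:np.array([[np.cos(a),-np.sin(a)],[np.sin(a),np.cos(a)]])
  a0=-np.radians(6.73)*k0;b=R(a0)@r
  for k in range(1,11):
    a=-np.radians(6.73)*k;print(((R(a)@b-b)/120).round(3).tolist(),round(a/1.5,3))
E
```

```text
[566.14881594 239.46734877  61.82531416] [-1.79859094e+02  9.81200407e-02 -1.75012005e+02] 8.309031802913696 [-0.39608223  3.41914307  5.22303369]
41.08449207469306 8.3515115539579
[0.003, -0.04] -0.078
[0.002, -0.08] -0.157
[-0.004, -0.12] -0.235
[-0.014, -0.159] -0.313
[-0.029, -0.196] -0.392
[-0.048, -0.231] -0.47
[-0.072, -0.264] -0.548
[-0.099, -0.294] -0.626
[-0.129, -0.32] -0.705
[-0.162, -0.343] -0.783
[-0.036, -0.019] -0.078
[-0.073, -0.033] -0.157
[-0.112, -0.043] -0.235
[-0.152, -0.048] -0.313
[-0.192, -0.049] -0.392
[-0.232, -0.045] -0.47
[-0.271, -0.036] -0.548
[-0.309, -0.022] -0.626
[-0.345, -0.005] -0.705
[-0.379, 0.017] -0.783
```

Request:
apply_moves(delta_pos=[[0.003, -0.04, 0], [0.002, -0.08, 0], [-0.004, -0.12, 0], [-0.014, -0.159, 0], [-0.029, -0.196, 0], [-0.048, -0.231, 0], [-0.072, -0.264, 0], [-0.099, -0.294, 0], [-0.129, -0.32, 0], [-0.162, -0.343, 0]], rot=[[0, 0, -0.078], [0, 0, -0.157], [0, 0, -0.235], [0, 0, -0.313], [0, 0, -0.392], [0, 0, -0.47], [0, 0, -0.548], [0, 0, -0.626], [0, 0, -0.705], [0, 0, -0.783]], hand=[0, 0, 0, 0, 0, 0, 0, 0, 0, 0])

```text
time_s: 15.0
ee_pos: [545.6, 200.2, 61.3]
ee_rot: [-179.9, -0.3, 117.3]
force: [-2.7, 10.3, 2.5]
gripper_width: 7.7
gripper_force: 8.0
```

Forces are modest; continue the arc.

Request:
apply_moves(delta_pos=[[-0.036, -0.019, 0], [-0.073, -0.033, 0], [-0.112, -0.043, 0], [-0.152, -0.048, 0], [-0.192, -0.049, 0], [-0.232, -0.045, 0], [-0.271, -0.036, 0], [-0.309, -0.022, 0], [-0.345, -0.005, 0], [-0.379, 0.017, 0]], rot=[[0, 0, -0.078], [0, 0, -0.157], [0, 0, -0.235], [0, 0, -0.313], [0, 0, -0.392], [0, 0, -0.47], [0, 0, -0.548], [0, 0, -0.626], [0, 0, -0.705], [0, 0, -0.783]], hand=[0, 0, 0, 0, 0, 0, 0, 0, 0, 0])

```text
time_s: 15.83
ee_pos: [501.7, 202.0, 61.1]
ee_rot: [-179.7, -0.4, 50.1]
force: [2.2, 8.6, -0.4]
gripper_width: 9.4
gripper_force: 8.2
```

Request:
apply_moves(delta_pos=[[0, 0, 0], [0, 0, 0], [0, 0, 0], [0, 0, 0]], rot=[[0, 0, 0], [0, 0, 0], [0, 0, 0], [0, 0, 0]], hand=[0, 0, 0, 0])

```text
time_s: 16.17
ee_pos: [501.6, 202.1, 61.1]
ee_rot: [-179.7, -0.3, 50.4]
force: [0.7, 10.1, -0.8]
gripper_width: 9.4
gripper_force: 8.1
```

```bash
python3 - <<'E'
from h import *
s=viewer.grab_frame("scene");print(env.state()["ee_pos"],env.state()["force"])
h=cv2.resize(s["pixels"][200:350,280:420],(560,600),interpolation=cv2.INTER_CUBIC);cv2.imwrite("pics/c7.png",h[:,:,::-1].copy())
hs=cv2.cvtColor(s["pixels"],cv2.COLOR_RGB2HSV);m=cv2.inRange(hs,(0,130,80),(5,255,255))|cv2.inRange(hs,(173,130,80),(180,255,255));m[:250]=0;m[330:]=0;m[:,:300]=0;m[:,400:]=0
ys,xs=np.where(m>0);print(len(xs))
if len(xs):
  p=onz(s,(xs.mean(),ys.mean()),52)[:2];d=p-[525.5,233.5];print((xs.mean(),ys.mean()),p,np.hypot(*d),np.degrees(np.arctan2(d[1],d[0])))
E
```

```text
[501.58317557 202.10429599  61.11292281] [ 0.8659725   9.81094192 -0.14059717]
0
```

View pics/c7.png

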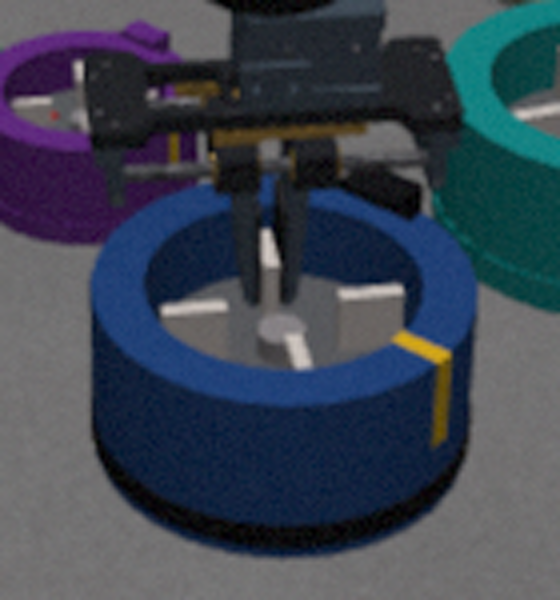

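The crop shows the pointer lying midway between the front vane (300,350) and the right vane (370,293), as wanted. Release, rise and check from above.

Request:
apply_moves(delta_pos=[[0, 0, 0], [0, 0, 0], [0, 0, 0], [0, 0, 0], [0, 0, 0.2], [0, 0, 0.5], [0, 0, 0.8], [0, 0, 0.95], [0, 0, 0.95]], rot=[[0, 0, 0], [0, 0, 0], [0, 0, 0], [0, 0, 0], [0, 0, 0], [0, 0, 0], [0, 0, 0], [0, 0, 0], [0, 0, 0]], hand=[0.15, 0.25, 0.25, 0.25, 0.25, 0.25, 0.25, 0.25, 0.25])

```text
time_s: 16.97
ee_pos: [502.9, 199.4, 179.1]
ee_rot: [179.9, -0.4, 50.4]
force: [1.2, 0.3, 0.4]
gripper_width: 22.6
gripper_force: 0.0
```

Request:
apply_moves(delta_pos=[[-0.5, -0.95, 0.3], [-0.5, -0.95, 0.3], [-0.5, -0.95, 0.3], [-0.5, -0.95, 0.3], [-0.5, -0.95, 0.3]], rot=[[0, 0, 0], [0, 0, 0], [0, 0, 0], [0, 0, 0], [0, 0, 0]], hand=[0.25, 0.25, 0.25, 0.25, 0.25])

```text
time_s: 17.38
ee_pos: [439.0, 83.1, 210.5]
ee_rot: [-179.8, 0.1, 50.2]
force: [-0.2, 0.4, -0.2]
gripper_width: 23.0
gripper_force: 0.0
```

Request:
apply_moves(delta_pos=[[-0.3, -0.95, 0], [-0.3, -0.95, 0], [-0.3, -0.95, 0], [-0.3, -0.95, 0], [-0.3, -0.95, 0]], rot=[[0, 0, 0], [0, 0, 0], [0, 0, 0], [0, 0, 0], [0, 0, 0]], hand=[0.25, 0.25, 0.25, 0.25, 0.25])

```text
time_s: 17.8
ee_pos: [404.5, -29.3, 209.8]
ee_rot: [-179.7, 0.0, 50.2]
force: [0.2, 0.4, -0.1]
gripper_width: 22.6
gripper_force: 0.0
```

```bash
python3 m.py; python3 - <<'E'
from h import *
t=viewer.grab_frame("top")
save({"pixels":t["pixels"]},"top8.png")
E
```

```text
17.8 [404.5 -29.3 209.8] [-179.7    0.    50.2] 22.633830430601233
vanes [[561.  208. ]
 [551.3 268.8]
 [522.6 230.6]
 [499.9 198.3]
 [490.2 259.7]] mean [525.  233.1]
vane ang [ -34.8   53.7 -133.6 -125.8  142.6]
red (array([519.3, 276. ]), np.float64(43.31261373685404), np.float64(97.51630273524533))
yel (array([518.2, 314.9]), np.float64(82.05977544451402), np.float64(94.78391752464877))
hub [525.4 233.1]
[(array([ 499.4, -256.8,   13. ]), 0.92)]
```

View pics/top8.png

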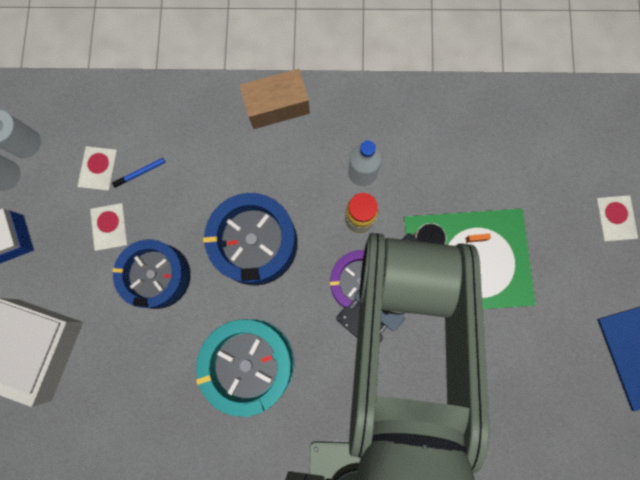

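The top view shows the red stripe at (232,243) beside the pointer (211,240), the lid on the clear part of the mat around (483,264), and the bystanders in place. I'll run one cross-check and hand the job in if it agrees.

```bash
python3 - <<'E'
from h import *
t=viewer.grab_frame("top");c=np.array([525.4,233.3])
P=[onz(t,o["position"],95)[:2] for o in spotter.landmark_of(t,"pointer")];N=[onz(t,o["position"],52)[:2] for o in spotter.landmark_of(t,"notch")]
P=min(P,key=lambda p:np.hypot(*(p-c)));N=min(N,key=lambda p:np.hypot(*(p-c)))
d=np.hypot(*(P-N));print(P,N,d,[np.degrees(np.arctan2(*(q-c)[::-1])) for q in(P,N)])
if d<8.5: print(env.job_done())
E
```

```text
[518.33937871 310.74078058] [513.66781552 292.37900672] 18.946721138087838 [np.float64(95.20950840403005), np.float64(101.23193726287613)]
```

The red stripe, vanes and network put the notch 3–6° past the pointer line (about 99° against 95°). That is within tolerance but thin, and there is time, so I'll regrip the vane and turn it 4° more.

Request:
apply_moves(delta_pos=[[0.3, 0.95, 0], [0.3, 0.95, 0], [0.3, 0.95, 0], [0.3, 0.95, 0], [0.3, 0.95, 0]], rot=[[0, 0, 0], [0, 0, 0], [0, 0, 0], [0, 0, 0], [0, 0, 0]], hand=[0.25, 0.25, 0.25, 0.25, 0.25])

```text
time_s: 18.52
ee_pos: [440.7, 87.3, 210.4]
ee_rot: [-179.7, 0.0, 50.7]
force: [0.2, -0.2, 0.1]
gripper_width: 22.9
gripper_force: 0.0
```

Request:
apply_moves(delta_pos=[[0.5, 0.95, 0], [0.5, 0.95, 0], [0.5, 0.95, 0], [0.5, 0.95, 0], [0.5, 0.95, -0.3], [0.5, 0.95, -0.3], [0.5, 0.95, -0.3]], rot=[[0, 0, 0], [0, 0, 0], [0, 0, 0], [0, 0, 0], [0, 0, 0], [0, 0, 0], [0, 0, 0]], hand=[0.25, 0.25, 0.25, 0.25, 0.25, 0.25, 0.25])

```text
time_s: 19.1
ee_pos: [498.8, 197.8, 173.3]
ee_rot: [-179.6, 0.3, 50.4]
force: [-0.1, -0.2, 1.0]
gripper_width: 23.1
gripper_force: 0.0
```

Request:
apply_moves(delta_pos=[[0, 0, -0.25], [0, 0, -0.5], [0, 0, -0.75], [0, 0, -0.93], [0, 0, -0.93], [0, 0, -0.93]], rot=[[0, 0, 0], [0, 0, 0], [0, 0, 0], [0, 0, 0], [0, 0, 0], [0, 0, 0]], hand=[0.25, 0.25, 0.25, 0.25, 0.25, 0.25])

```text
time_s: 19.6
ee_pos: [502.0, 199.9, 63.8]
ee_rot: [-179.8, -0.2, 50.3]
force: [1.2, 4.0, -3.5]
gripper_width: 22.8
gripper_force: 2.2
```

Request:
apply_moves(delta_pos=[[0, 0, 0], [0, 0, 0], [0, 0, 0], [0, 0, 0], [0, 0, 0], [-0.009, 0.007, 0], [-0.018, 0.014, 0], [-0.018, 0.014, 0], [-0.018, 0.014, 0]], rot=[[0, 0, 0], [0, 0, 0], [0, 0, 0], [0, 0, 0], [0, 0, 0], [0, 0, -0.024], [0, 0, -0.047], [0, 0, -0.047], [0, 0, -0.047]], hand=[0.12, 0.05, 0, 0, 0, 0, 0, 0, 0])

```text
time_s: 20.35
ee_pos: [498.2, 201.4, 64.6]
ee_rot: [-179.7, -0.1, 46.4]
force: [-2.8, 3.2, 6.8]
gripper_width: 9.8
gripper_force: 7.8
```

Request:
apply_moves(delta_pos=[[0, 0, 0], [0, 0, 0], [0, 0, 0], [0, 0, 0], [0, 0, 0.2], [0, 0, 0.5], [0, 0, 0.8], [0, 0, 0.95], [0, 0, 0.95]], rot=[[0, 0, 0], [0, 0, 0], [0, 0, 0], [0, 0, 0], [0, 0, 0], [0, 0, 0], [0, 0, 0], [0, 0, 0], [0, 0, 0]], hand=[0.15, 0.25, 0.25, 0.25, 0.25, 0.25, 0.25, 0.25, 0.25])

```text
time_s: 21.1
ee_pos: [500.9, 201.3, 181.8]
ee_rot: [180.0, -0.5, 46.4]
force: [0.3, 0.5, 0.2]
gripper_width: 23.0
gripper_force: 0.0
```

Request:
apply_moves(delta_pos=[[-0.5, -0.95, 0.3], [-0.5, -0.95, 0.3], [-0.5, -0.95, 0.3], [-0.5, -0.95, 0.3], [-0.5, -0.95, 0.3]], rot=[[0, 0, 0], [0, 0, 0], [0, 0, 0], [0, 0, 0], [0, 0, 0]], hand=[0.25, 0.25, 0.25, 0.25, 0.25])

```text
time_s: 21.52
ee_pos: [436.9, 84.8, 213.0]
ee_rot: [-179.8, 0.0, 46.2]
force: [-0.4, -0.5, -0.0]
gripper_width: 22.4
gripper_force: 0.0
```

Request:
apply_moves(delta_pos=[[-0.3, -0.95, 0], [-0.3, -0.95, 0], [-0.3, -0.95, 0], [-0.3, -0.95, 0], [-0.3, -0.95, 0]], rot=[[0, 0, 0], [0, 0, 0], [0, 0, 0], [0, 0, 0], [0, 0, 0]], hand=[0.25, 0.25, 0.25, 0.25, 0.25])

```text
time_s: 21.93
ee_pos: [402.4, -27.6, 212.2]
ee_rot: [-179.7, -0.0, 46.2]
force: [-0.8, -0.3, 0.2]
gripper_width: 22.3
gripper_force: 0.0
```

```bash
python3 m.py
```

```text
21.9333 [402.4 -27.6 212.2] [-179.7   -0.    46.2] 22.34098075437152
vanes [[560.1 206.3]
 [553.3 267.8]
 [522.8 230.9]
 [498.1 199.5]
 [491.6 261.5]] mean [525.2 233.2]
vane ang [ -37.7   50.9 -136.1 -128.8  139.9]
red (array([521.3, 276.3]), np.float64(43.265931443168), np.float64(95.10211444195261))
yel (array([518.2, 314.9]), np.float64(81.95243603615852), np.float64(94.91263449963375))
hub [525.4 233.1]
[(array([ 491.9, -259.9,   13. ]), 0.66)]
```

The notch is now at about 95–96° and the pointer at about 95°. Hand in.

```bash
python3 -c "
from workcell import env
print(env.job_done())"
```

```text
the job is handed in; nothing more can be done
None
```

The job is handed in, though no verdict came back: the lid lies on the clear part of the mat, the notch is within about 1° of the pointer by the last top-camera measurement, the bottle, jar and dishes looked unmoved, and the gripper is open and clear at about 22 s.

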